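# Refit and lock the air purifier's cover, then switch it on

### The job

The desk air purifier has a new filter, but its round cover still lies on the desk. Put the cover back on: line its two lugs up with the two slots in the collar, press it down against the sprung filter, turn it clockwise (seen from above) just under a quarter turn to the stop and let it spring up into its lock; then, with the cover locked, push the power button all the way in. Do not knock the glass jar or the highlighter about.

Things in the scene. Friction and masses are not known exactly. Their poses are not given: they have to be found in the camera images.
- purifier: Desk air purifier, fixed: white upright drum, 136 mm across, open on top, rim 125 mm above the desk. Origin: on the drum's axis at the desk's surface; z up. A white control column (46 mm wide, 88 mm high) stands against the drum on the purifier's -x side, outer face 120 mm from the axis. The slots for the lugs lie along its +x and -x.
- collar (a point): Centre of the grey collar's top, on the drum's axis, 122 mm above the desk. The collar, 10 mm thick, lies in the drum's mouth (92 mm across) and leaves a round opening 70 mm across plus two opposite slots. Under it the lugs' channel runs from each slot 80 degrees clockwise (seen from above) to a lock, with a stop at 84; anticlockwise is blocked.
- slot_a (a point): Middle of the slot on the purifier's +x side, at the collar's top, 41 mm from the axis. Both slots are 18 mm wide and run out to 46 mm from the axis.
- slot_b (a point): Middle of the slot on the purifier's -x side, at the collar's top, 41 mm from the axis.
- lock_a (a point): On the collar's top, 41 mm from the axis, 80 degrees clockwise from slot_a: below it the collar's underside has a recess 4 mm deep, 18 mm wide, into which a lug rises to lock (another lies opposite). The cover's origin is 103 mm above the purifier's when its disc is pressed onto the rim, must be below 105 mm to turn, and is at 109 mm when sprung up and locked.
- filter (a joint): How far the sprung white filter (56 mm disc in the middle of the opening) is pressed down: 0 m when free, its top then 113 mm above the desk. The cover's plug presses on it. It gives from about 3 N, 0.4 N more per mm; pressing the cover's disc onto the rim takes about 6 N and moves it 10 mm.
- cover: The loose cover, 150 g, right way up on the desk. Origin: centre of its underside; z up. Plug 66 mm across, 22 mm high; at its foot two lugs, 12 mm wide, 7 mm high, point along the cover's +x and -x, to 43.5 mm from the axis. On the plug a white disc, 108 mm across, 6 mm thick; on that a grey bar along x (in line with the lugs), 70 mm long, 14 mm thick, 28 to 58 mm above the origin.
- cover_bar (a point): Middle of the cover's grip bar, 46 mm above the cover's origin. The cover is the same turned half round.
- power (a joint): Travel of the power button: 0 m when out, 0.006 m when all the way in; sprung, 5 N when fully in.
- power_top (a point): Centre of the top of the power button, a round grey button of 24 mm diameter in a grey housing on the top of the control column, 95 mm from the drum's axis; it is pressed straight down.
- jar: Bystander: glass jar closed by a cork, 52 mm across, 79 mm high, loose. Origin: centre of its underside. Leave it standing where it is.
- highlighter: Bystander: flat yellow highlighter, 130 mm long, 22 mm wide, 19 mm high, lying loose along its x axis. Origin: under its middle. Leave it where it is.

How it is judged:
On the way, in this order (a step that is already met when the one before it is completed fails the run):
1. the cover is locked: turned to the end of its channel and sprung up into the recesses (angle between the x axis of cover and the x axis of purifier, either way round above 1.25 rad and z of cover in the frame of purifier between 0.107 and 0.111 m and horizontal distance between cover and purifier below 0.006 m and angle between cover's own z axis and vertical below 0.06 rad), for 0.2 s.
2. with the cover locked, the power button is pushed all the way in (value of joint power above 0.0045 m and z of cover in the frame of purifier below 0.111 m and angle between the x axis of cover and the x axis of purifier, either way round above 1.25 rad), for 0.05 s.
At the end, for the whole second after the job is handed in: Cover level (0.06 rad), centred (6 mm), turned over 1.25 rad from the slots, sprung up in its recesses (origin 107 to 111 mm above the purifier's) and at rest; the button, pushed in over 4.5 mm after locking, is out again (under 2 mm) (all of step 1 and linear speed of cover below 0.02 m/s and value of joint power below 0.002 m); the robot touches nothing.
It fails at once if the jar is pushed more than 30 mm or tipped over (distance of jar from where it was at the start of the episode above 0.03 m or angle between jar's own z axis and vertical above 0.5 rad).
It fails at once if the highlighter is pushed more than 30 mm (distance of highlighter from where it was at the start of the episode above 0.03 m).
It also fails if it takes over 58 s, if anything falls off the work surface, if the arm or the gripper's body presses on something with over 40 N, if the wrist force passes 120 N, or if a joint passes its speed limit or range.

### The arm

A 6-joint arm with a two-finger parallel gripper is mounted at the origin on the work surface. World frame = base frame: x ahead of the robot, y to its left, z up, the work surface at z = 0. Lengths are in m, angles in rad, forces in N, time in s.
With the tool pointing down it reaches from about 0.25 to 0.775 m from the base axis. Payload 4 kg.
Tool frame: the origin (TCP) lies on the centre line of the jaws, within the pads' length; the fingertips stand 22 mm ahead of it and the grasp point (between the pads) lies 3 mm ahead of it (r.finger_overhang is the distance from the TCP to the fingertips, in m); z points along the fingers, x is the direction in which the jaws open and shut, and the axes are right-handed (so a half turn about z gives the same grasp; the last joint's range is limited). The gripper opens to 94 mm and grips with 3 to 60 N. Pads are 16 mm wide; open, the fingers measure 119 mm over their backs; the gripper's body (75 mm by 177 mm) begins 78 mm behind the grasp point.
Start: joints at [1.081, 0.087, 1.371, -0, 1.684, -0.103], TCP at [0.207, 0.509, 0.228] pointing down, gripper open.
Joint ranges: [-3.1, 3.1], [-0.76, 2.03], [0.27, 2.55], [-1.08, 4.22], [0.17, 2.65], [-2.57, 2.57]. Speed limits (rad/s): [2.79, 2.79, 3.14, 3.14, 3.14, 3.14].

### API

Orientations are given as a rotation vector (axis times angle).
In Python, from bench import r, viewer, workorder gives the robot as it stands.
- The arm moves only by the shell command python3 -m crank 'ROWS'. ROWS is JSON, a list of rows, each an object with "dp": the shift along the world's x, y, z in m, a list of three; "rotation": the turn, a rotation vector about the world's x, y, z in degrees, a list of three; "hand": the closure, from 0 (fully open) to 1 (shut). A call has 1 to 20 rows; each row is the pose to reach, as a shift and turn from the pose measured when the call began; what a row does not reach only later rows make up. A row lasts 1/12 s, in which the tool goes at most 41.7 mm and 7.16 degrees, less where a joint would pass 70% of its speed; a pose out of reach is approached as far as the arm can. A call with a gripper value outside its range is refused whole. The fingers move at their own pace and stop on an object; the grip force is fixed at half the most. Time passes only in rows, so rows that repeat a pose let the fingers close. It gives the time, the measured TCP pose, the force and the opening at its end, in the units of the state.
- r.sense(): the state, without advancing time (a new reading comes with each control period).
- viewer.capture(name): name is "scene" or "top"; returns a dict with "image" (384x512x3 uint8, red, green, blue), "range_z" (384x512 float32, m along the optical axis (not along the pixel's ray), 0 where there is no reading), "fx", "fy", "cx", "cy" (pixels), "R" (3x3) and "t" (3): a world point X has camera coordinates R X + t. Camera axes: x right, y down, z forward; pixel columns grow to the right and rows downward; lengths in m; the calibration is good to about 2 mm. A picture is of the moment at which its call begins.
- workorder.job_done(): hands the job in, once; it reports no verdict.
The state is a dict: "time": time; "joint_positions": joint angles; "joint_vel": joint speeds; "joint_efforts": joint torques, N m; "tcp_pos": TCP position; "ee_rot": TCP orientation; "ft_force": force on the tool from outside, world axes, zero at the start; "torque": the same for the moment, N m; "opening": finger opening in m.
Only numpy, scipy, OpenCV 4.12 (cv2) and the standard library are available. Lean on these libraries where they do the work, as an engineer would, in place of code of your own. Each camera call takes 0.05 s, during which the arm holds its last target.

## Working session

There is one attempt and no reset: what is moved stays moved. The work goes in short steps, Python scripts to look and compute and a shell command to move; the robot and the scene stay as the last step left them, time stands still between calls to the robot, and variables do not carry over. Pictures are saved under pics/ and viewed, and the job is handed in when it is done.

```bash
mkdir -p pics; ls; cat > h.py <<'E'
import numpy as np,cv2
from bench import r,viewer,workorder
def cap(n,f=None):
    c=viewer.capture(n)
    if f: cv2.imwrite('pics/'+f,cv2.cvtColor(c['image'],cv2.COLOR_RGB2BGR))
    return c
def ray(c,u,v,z):
    R=np.array(c['R']);t=np.array(c['t']);o=-R.T@t
    d=R.T@np.array([(u-c['cx'])/c['fx'],(v-c['cy'])/c['fy'],1.])
    return o+d*(z-o[2])/d[2]
def cloud(c):
    v,u=np.mgrid[:384,:512];z=c['range_z']
    P=np.stack([(u-c['cx'])/c['fx']*z,(v-c['cy'])/c['fy']*z,z],-1)
    return (P-np.array(c['t']))@np.array(c['R'])
E
python3 - <<'E'
from h import *
for n in('top','scene'):
    c=cap(n,n+'1.png'); print(n,-np.array(c['R']).T@np.array(c['t']),c['fx'])
s=r.sense();print(s)
E
```

```text
pics
top [ 0.4676815  -0.02146277  0.7930119 ] 361.25966263569256
scene [ 1.15896816 -0.48406849  0.58166013] 418.7181148439498
{'time': 0.1, 'joint_positions': array([ 1.08089956e+00,  8.78710436e-02,  1.37209585e+00, -1.25820964e-05,
        1.68360363e+00, -1.03092263e-01]), 'joint_vel': array([ 0.00061995, -0.00036856, -0.00465006,  0.00042301,  0.00072335,
        0.00033951]), 'joint_efforts': array([ 1.45275506e-03, -3.41254163e+01, -3.03301620e+01,  7.18936999e-02,
        3.04103410e-02, -1.00392458e-04]), 'tcp_pos': array([0.20726674, 0.50896175, 0.22643037]), 'ee_rot': array([ 2.6062036 ,  1.75253949, -0.00273281]), 'ft_force': array([-0.66228231, -0.07562775,  0.55358908]), 'torque': array([-0.06309691, -0.02988201,  0.04352812]), 'opening': 0.09431855147925924}
```

View pics/top1.png

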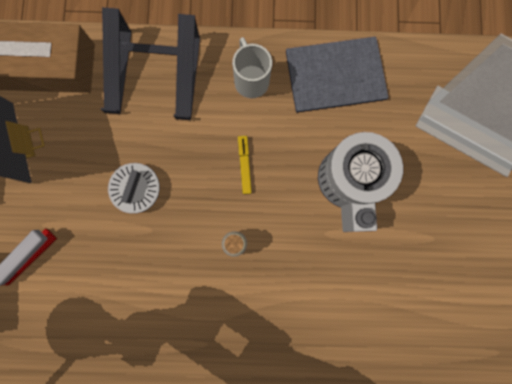

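View pics/scene1.png

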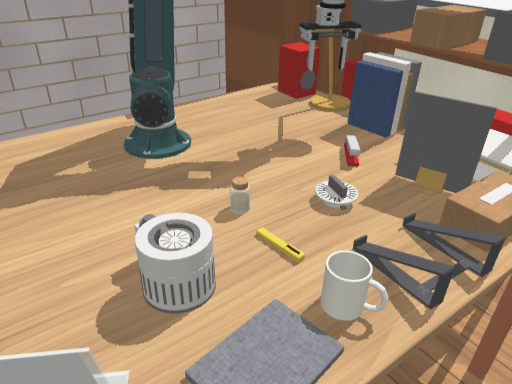

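The top view shows the cover at about (133,188), drum mouth (365,168), button (366,217), highlighter (245,165) and jar (234,244). I'll zoom in and measure next.

```bash
python3 - <<'E'
from h import *
c=cap('top');im=c['image'];P=cloud(c)
b=cv2.cvtColor(im,cv2.COLOR_RGB2BGR)
a=cv2.resize(b[150:226,95:175],None,fx=5,fy=5,interpolation=cv2.INTER_CUBIC)
d=cv2.resize(b[125:240,310:412],None,fx=4,fy=4,interpolation=cv2.INTER_CUBIC)
H=max(a.shape[0],d.shape[0]);o=np.zeros((H,a.shape[1]+d.shape[1],3),np.uint8);o[:a.shape[0],:a.shape[1]]=a;o[:d.shape[0],a.shape[1]:]=d
cv2.imwrite('pics/z1.png',o);print(o.shape)
for u,v in[(133,188),(145,175),(133,186),(366,168),(366,217),(350,215),(234,244),(245,165),(245,140),(247,190),(390,150)]:print(u,v,P[v,u].round(3))
# rim top: points with height ~125
m=(abs(P[...,2]-.125)<.006); vs,us=np.nonzero(m&(np.mgrid[:384,:512][1]>310)&(np.mgrid[:384,:512][1]<415)); Q=P[vs,us]
print('rim n',len(Q),Q[:,2].mean())
(cx,cy),rad=cv2.minEnclosingCircle(Q[:,:2].astype(np.float32));print('rim circ',cx,cy,rad)
# cover disc
U=np.mgrid[:384,:512][1];V=np.mgrid[:384,:512][0]
box=(U>95)&(U<175)&(V>150)&(V<226)
m=box&(abs(P[...,2]-.028)<.006)
Q=P[m];print('disc n',len(Q),Q[:,2].mean());print(cv2.minEnclosingCircle(Q[:,:2].astype(np.float32)),Q[:,:2].mean(0))
m=box&(P[...,2]>.048);Q=P[m];print('bar n',len(Q),np.median(Q[:,2]),Q.mean(0));print(cv2.minAreaRect(Q[:,:2].astype(np.float32)))
# grey bar from colour
E
```

```text
(460, 808, 3)
133 188 [0.559 0.219 0.05 ]
145 175 [0.591 0.201 0.029]
133 186 [0.563 0.218 0.053]
366 168 [ 0.603 -0.245  0.112]
366 217 [ 0.509 -0.245  0.109]
350 215 [ 0.515 -0.226  0.069]
234 244 [0.451 0.005 0.079]
245 165 [ 0.621 -0.011  0.015]
245 140 [ 0.677 -0.01   0.017]
247 190 [ 0.567 -0.017  0.013]
390 150 [ 0.636 -0.286  0.126]
rim n 2853 0.12423253350396737
rim circ 0.6028309464454651 -0.24251453578472137 0.0682152584195137
disc n 1643 0.02831058203597139
((0.5622844099998474, 0.22475281357765198), 0.05425715819001198) [0.56103231 0.22279367]
bar n 293 0.057758067476147215 [0.55517021 0.2058715  0.10973658]
((0.5266100764274597, 0.10180188715457916), (0.26953980326652527, 0.06914885342121124), 73.90499877929688)
```

View pics/z1.png

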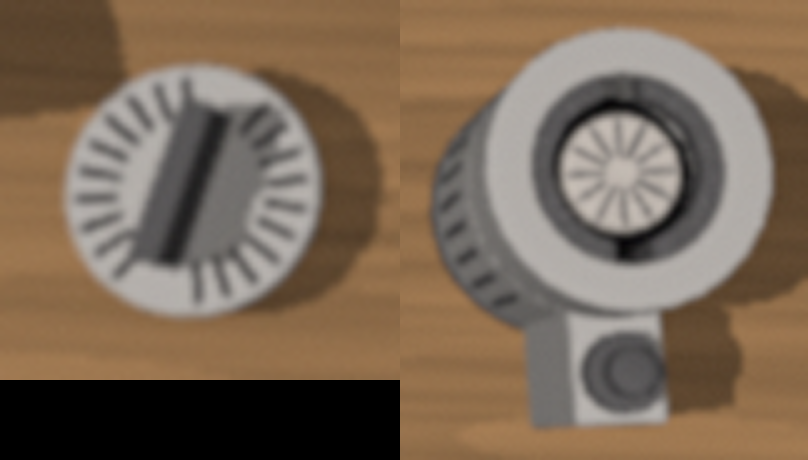

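```bash
python3 - <<'E'
from h import *
U=np.mgrid[:384,:512][1];V=np.mgrid[:384,:512][0]
for k in range(2):
    c=cap('top');P=cloud(c);im=c['image']
    box=(U>95)&(U<175)&(V>150)&(V<226)
    m=box&(P[...,2]>.050)&(P[...,2]<.066);Q=P[m]
    rc=cv2.minAreaRect(Q[:,:2].astype(np.float32));w=np.linalg.svd(Q[:,:2]-Q[:,:2].mean(0))[2][0]
    print('bar',len(Q),Q.mean(0).round(4),rc,'yaw',np.degrees(np.arctan2(w[1],w[0])))
    # plane ray for bar pixels at z=.058
    vs,us=np.nonzero(m);R=np.array([ray(c,u,v,.058) for u,v in zip(us,vs)]);w=np.linalg.svd(R[:,:2]-R[:,:2].mean(0))[2][0]
    print('  ray',R.mean(0).round(4),np.degrees(np.arctan2(w[1],w[0])),cv2.minAreaRect(R[:,:2].astype(np.float32)))
    # disc outline by white-ish colour vs wood: rays at z=.028
    hsv=cv2.cvtColor(im,cv2.COLOR_RGB2HSV);g=(box&((hsv[...,1]<60)|(P[...,2]>.02))).astype(np.uint8)
    cn=max(cv2.findContours(g,0,1)[0],key=cv2.contourArea)[:,0]
    Rr=np.array([ray(c,u,v,.028)[:2] for u,v in cn]);print('disc',cv2.fitEllipse(Rr.astype(np.float32)))
    # rim
    b2=(U>310)&(U<415)&(V>120)&(V<245)
    m=b2&(abs(P[...,2]-.125)<.006);g=m.astype(np.uint8)
    cs,_=cv2.findContours(g,cv2.RETR_CCOMP,1)
    for cn in sorted(cs,key=cv2.contourArea)[-2:]:
        Rr=np.array([ray(c,u,v,.125)[:2] for u,v in cn[:,0]]);print('rim',cv2.fitEllipse(Rr.astype(np.float32)))
    # button cap & column top
    m=b2&(abs(P[...,2]-.088)<.004)&(P[...,0]<.54);Q=P[m];print('col',len(Q),cv2.minAreaRect(Q[:,:2].astype(np.float32)))
    m=b2&(P[...,2]>.098)&(P[...,2]<.118)&(P[...,0]<.53);Q=P[m];print('btn',len(Q),Q.mean(0).round(4),np.percentile(Q[:,2],[5,50,95]),cv2.minAreaRect(Q[:,:2].astype(np.float32)))
E
```

```text
bar 264 [0.5618 0.2235 0.0575] ((0.5620115995407104, 0.2246847152709961), (0.014979575760662556, 0.06926929950714111), 74.7143783569336) yaw 164.43853301353852
  ray [0.5617 0.2234 0.058 ] 164.60047231227125 ((0.5616737604141235, 0.2231462448835373), (0.01659254916012287, 0.06922334432601929), 74.52912139892578)
disc ((0.562983512878418, 0.2246791422367096), (0.1072535589337349, 0.10864831507205963), 151.78916931152344)
rim ((0.602009117603302, -0.24116568267345428), (0.06830990314483643, 0.08390828967094421), 94.78974914550781)
rim ((0.6023281812667847, -0.24166254699230194), (0.13311749696731567, 0.13464313745498657), 25.477304458618164)
col 306 ((0.5120583772659302, -0.2461526095867157), (0.057735323905944824, 0.05041813850402832), 3.242053985595703)
btn 309 [ 0.5081 -0.2472  0.1039] [0.09848318 0.10121856 0.11125054] ((0.508205235004425, -0.2479909360408783), (0.03856830671429634, 0.037597835063934326), 2.6596264839172363)
bar 265 [0.5621 0.2236 0.0574] ((0.5620889663696289, 0.22445616126060486), (0.015553632751107216, 0.06957259774208069), 75.23080444335938) yaw 164.32410903650467
  ray [0.562  0.2234 0.058 ] 164.2496764264896 ((0.561660647392273, 0.2230989784002304), (0.01669064350426197, 0.06922334432601929), 74.52912139892578)
disc ((0.5630225539207458, 0.22461441159248352), (0.10738397389650345, 0.1087079644203186), 154.04736328125)
rim ((0.6022630333900452, -0.24126741290092468), (0.0684683620929718, 0.08430712670087814), 93.44367218017578)
rim ((0.6023789644241333, -0.24156685173511505), (0.1332603096961975, 0.13463595509529114), 20.4129695892334)
col 306 ((0.5118697881698608, -0.24660402536392212), (0.057285163551568985, 0.04889634624123573), 2.6795177459716797)
btn 321 [ 0.5078 -0.2473  0.1037] [0.09847106 0.10100429 0.11116192] ((0.5081070065498352, -0.24860146641731262), (0.0385153703391552, 0.038182199001312256), 12.6188325881958)
```

```bash
python3 - <<'E'
from h import *
U=np.mgrid[:384,:512][1];V=np.mgrid[:384,:512][0]
C=np.array([.6025,-.242])
c=cap('top');P=cloud(c)
b2=(U>310)&(U<415)&(V>120)&(V<245)
m=b2&(P[...,2]>.107)&(P[...,2]<.118)&(P[...,0]<.53);Q=P[m];print('cap',len(Q),np.median(Q,0),cv2.minEnclosingCircle(Q[:,:2].astype(np.float32)))
m=b2&(P[...,2]>.093)&(P[...,2]<.104)&(P[...,0]<.53);Q=P[m];print('hous',len(Q),np.median(Q,0),cv2.minEnclosingCircle(Q[:,:2].astype(np.float32)))
# polar profile at z=.122, radius 38..44: brightness
g=cv2.cvtColor(c['image'],cv2.COLOR_RGB2GRAY)
R=np.array(c['R']);t=np.array(c['t'])
for a in list(range(-24,28,3))+list(range(156,208,3)):
    vals=[];zz=[]
    for rad in(.037,.039,.041,.043):
        X=np.array([C[0]+rad*np.cos(np.radians(a)),C[1]+rad*np.sin(np.radians(a)),.122]);q=R@X+t
        u=c['fx']*q[0]/q[2]+c['cx'];v=c['fy']*q[1]/q[2]+c['cy']
        vals.append(int(cv2.getRectSubPix(g,(1,1),(u,v))[0,0]));zz.append(round(float(P[int(round(v)),int(round(u)),2]),3))
    print(a,vals,zz)
b=cv2.cvtColor(c['image'],cv2.COLOR_RGB2BGR)
cv2.imwrite('pics/z2.png',cv2.resize(b[135:205,330:405],None,fx=8,fy=8,interpolation=cv2.INTER_CUBIC))
s=cap('scene');b=cv2.cvtColor(s['image'],cv2.COLOR_RGB2BGR)
cv2.imwrite('pics/z3.png',cv2.resize(b[200:310,125:225],None,fx=5,fy=5,interpolation=cv2.INTER_CUBIC))
E
```

```text
cap 116 [ 0.50781715 -0.24837537  0.10963405] ((0.5079097151756287, -0.24867945909500122), 0.011657224036753178)
hous 217 [ 0.5076185  -0.24363363  0.09977068] ((0.5081323385238647, -0.2487170547246933), 0.0198654867708683)
-24 [75, 84, 88, 86] [0.123, 0.122, 0.123, 0.122]
-21 [75, 86, 90, 87] [0.123, 0.124, 0.123, 0.123]
-18 [75, 87, 91, 89] [0.122, 0.121, 0.124, 0.123]
-15 [75, 85, 90, 87] [0.121, 0.124, 0.121, 0.12]
-12 [70, 77, 81, 83] [0.122, 0.123, 0.124, 0.122]
-9 [63, 67, 69, 73] [0.119, 0.119, 0.118, 0.118]
-6 [65, 68, 67, 69] [0.112, 0.111, 0.114, 0.115]
-3 [76, 79, 77, 76] [0.093, 0.1, 0.105, 0.113]
0 [78, 82, 83, 82] [0.092, 0.099, 0.103, 0.114]
3 [74, 78, 80, 79] [0.091, 0.097, 0.102, 0.11]
6 [65, 72, 75, 75] [0.087, 0.094, 0.104, 0.113]
9 [58, 72, 74, 74] [0.089, 0.096, 0.104, 0.111]
12 [56, 73, 76, 75] [0.087, 0.088, 0.092, 0.112]
15 [55, 76, 80, 79] [0.088, 0.084, 0.123, 0.123]
18 [61, 80, 84, 83] [0.122, 0.12, 0.124, 0.121]
21 [67, 82, 85, 84] [0.123, 0.123, 0.124, 0.122]
24 [70, 84, 86, 87] [0.123, 0.121, 0.123, 0.122]
27 [75, 85, 86, 86] [0.121, 0.122, 0.122, 0.123
[... 203 characters left out ...]
1]
168 [75, 81, 86, 105] [0.123, 0.123, 0.123, 0.124]
171 [55, 62, 73, 99] [0.124, 0.122, 0.122, 0.123]
174 [29, 32, 45, 82] [0.086, 0.086, 0.085, 0.085]
177 [15, 15, 33, 77] [0.086, 0.086, 0.087, 0.085]
180 [16, 20, 34, 75] [0.086, 0.085, 0.084, 0.084]
183 [23, 32, 40, 75] [0.084, 0.087, 0.095, 0.092]
186 [34, 43, 50, 79] [0.084, 0.099, 0.099, 0.1]
189 [41, 49, 56, 85] [0.1, 0.105, 0.105, 0.104]
192 [47, 53, 60, 89] [0.085, 0.114, 0.112, 0.112]
195 [55, 60, 67, 92] [0.115, 0.116, 0.116, 0.117]
198 [67, 73, 76, 95] [0.118, 0.121, 0.122, 0.121]
201 [78, 83, 87, 103] [0.123, 0.122, 0.12, 0.122]
204 [85, 90, 92, 103] [0.122, 0.122, 0.121, 0.122]
207 [87, 92, 91, 101] [0.123, 0.121, 0.12, 0.121]
```

View pics/z2.png

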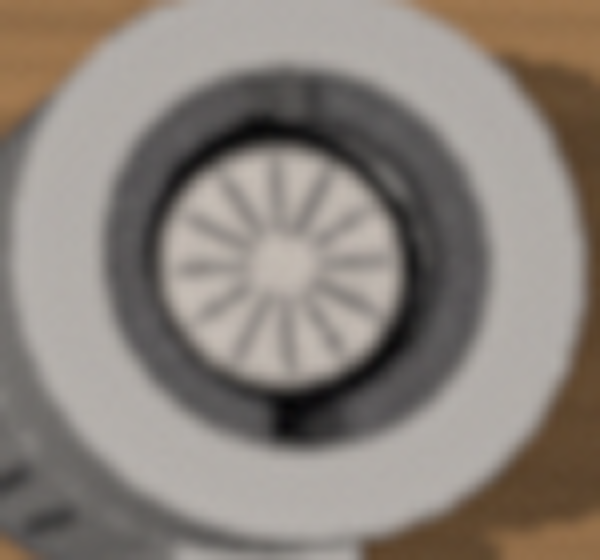

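View pics/z3.png

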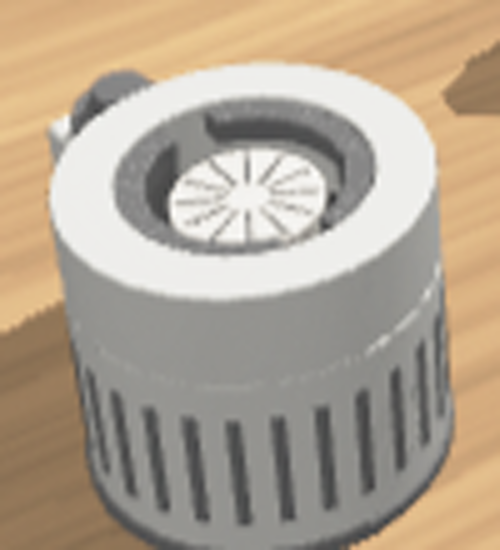

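The images give these positions:
- **Cover:** centre about (0.5625, 0.2242), bar yaw about -15.6°.
- **Purifier axis:** about (0.6025, -0.242), yaw about +3.7°. The slots and the button direction agree, and the button is 95 mm from the axis as specified.
- **Button cap:** (0.508, -0.2486), top at about 0.110.

Next I'll move above the cover and turn the jaws +6.6°.

```bash
python3 -m crank '[{"dp":[0.03,-0.024,0],"rotation":[0,0,0],"hand":0},{"dp":[0.06,-0.048,0],"rotation":[0,0,1],"hand":0},{"dp":[0.09,-0.072,0],"rotation":[0,0,2],"hand":0},{"dp":[0.12,-0.096,0],"rotation":[0,0,3],"hand":0},{"dp":[0.15,-0.12,-0.01],"rotation":[0,0,4],"hand":0},{"dp":[0.18,-0.144,-0.02],"rotation":[0,0,5],"hand":0},{"dp":[0.21,-0.168,-0.03],"rotation":[0,0,6],"hand":0},{"dp":[0.24,-0.192,-0.04],"rotation":[0,0,6.6],"hand":0},{"dp":[0.27,-0.216,-0.05],"rotation":[0,0,6.6],"hand":0},{"dp":[0.3,-0.24,-0.06],"rotation":[0,0,6.6],"hand":0},{"dp":[0.33,-0.264,-0.07],"rotation":[0,0,6.6],"hand":0},{"dp":[0.345,-0.277,-0.08],"rotation":[0,0,6.6],"hand":0},{"dp":[0.3552,-0.2848,-0.09],"rotation":[0,0,6.6],"hand":0},{"dp":[0.3552,-0.2848,-0.09],"rotation":[0,0,6.6],"hand":0},{"dp":[0.3552,-0.2848,-0.09],"rotation":[0,0,6.6],"hand":0}]'
cat >> h.py <<'E'
from scipy.spatial.transform import Rotation as Ro
def st():
    s=r.sense();M=Ro.from_rotvec(s['ee_rot']).as_matrix()
    print('t',round(s['time'],2),'tcp',s['tcp_pos'].round(4),'xyaw',np.degrees(np.arctan2(M[1,0],M[0,0])).round(2),'z',M[:,2].round(4),'F',s['ft_force'].round(2),'T',s['torque'].round(2),'open',round(s['opening'],4),'j6',s['joint_positions'][5].round(2))
E
python3 - <<'E'
from h import *
st()
c=cap('scene','s2.png')
E
```

```text
time: 1.6
tcp_pos: [0.5618, 0.2246, 0.1362]
ee_rot: [-2.501, -1.899, 0.004]
ft_force: [-0.9, 0.2, 0.1]
opening: 0.0937
t 1.6 tcp [0.5618 0.2246 0.1362] xyaw 74.41 z [-2.8e-03 -3.0e-04 -1.0e+00] F [-0.92  0.16  0.12] T [0.06 0.04 0.01] open 0.0937 j6 -1.01
```

View pics/s2.png

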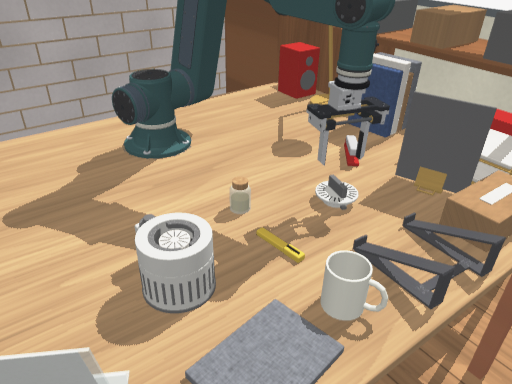

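The gripper (about (345,130)) is open above the cover (337,190) and in line with the bar. I'll go down to TCP z = 0.055 and close.

```bash
python3 -m crank '[{"dp":[0,0,-0.02],"rotation":[0,0,0],"hand":0},{"dp":[0,0,-0.04],"rotation":[0,0,0],"hand":0},{"dp":[0,0,-0.06],"rotation":[0,0,0],"hand":0},{"dp":[0,0,-0.072],"rotation":[0,0,0],"hand":0},{"dp":[0.0005,-0.0003,-0.081],"rotation":[0,0,0],"hand":0},{"dp":[0.0005,-0.0003,-0.081],"rotation":[0,0,0],"hand":0},{"dp":[0.0005,-0.0003,-0.081],"rotation":[0,0,0],"hand":0.5},{"dp":[0.0005,-0.0003,-0.081],"rotation":[0,0,0],"hand":0.7},{"dp":[0.0005,-0.0003,-0.081],"rotation":[0,0,0],"hand":1},{"dp":[0.0005,-0.0003,-0.081],"rotation":[0,0,0],"hand":1},{"dp":[0.0005,-0.0003,-0.081],"rotation":[0,0,0],"hand":1},{"dp":[0.0005,-0.0003,-0.081],"rotation":[0,0,0],"hand":1},{"dp":[0.0005,-0.0003,-0.081],"rotation":[0,0,0],"hand":1},{"dp":[0.0005,-0.0003,-0.081],"rotation":[0,0,0],"hand":1},{"dp":[0.0005,-0.0003,-0.081],"rotation":[0,0,0],"hand":1},{"dp":[0.0005,-0.0003,-0.081],"rotation":[0,0,0],"hand":1}]'
python3 -c "
from h import *
st()"
```

```text
time: 2.98
tcp_pos: [0.5623, 0.2251, 0.0562]
ee_rot: [-2.5, -1.901, 0.001]
ft_force: [-0.7, 0.2, -0.1]
opening: 0.0313
t 2.98 tcp [0.5623 0.2251 0.0562] xyaw 74.48 z [-1.2e-03  2.0e-04 -1.0e+00] F [-0.7   0.16 -0.15] T [-0.03  0.01  0.07] open 0.0313 j6 -1.01
```

```bash
python3 -m crank '[{"dp":[0,0,0],"rotation":[0,0,0],"hand":1},{"dp":[0,0,0],"rotation":[0,0,0],"hand":1},{"dp":[0,0,0],"rotation":[0,0,0],"hand":1},{"dp":[0,0,0],"rotation":[0,0,0],"hand":1},{"dp":[0,0,0],"rotation":[0,0,0],"hand":1},{"dp":[0,0,0],"rotation":[0,0,0],"hand":1}]'
python3 -c "
from h import *
st()"
```

```text
time: 3.48
tcp_pos: [0.5623, 0.2251, 0.0562]
ee_rot: [-2.5, -1.901, 0.001]
ft_force: [1.0, 0.5, -0.5]
opening: 0.0139
t 3.48 tcp [0.5623 0.2251 0.0562] xyaw 74.48 z [-1.2e-03  3.0e-04 -1.0e+00] F [ 0.99  0.51 -0.48] T [ 0.13 -0.01  0.05] open 0.0139 j6 -1.01
```

Opening is 13.9 mm against the bar's 14 mm, so the grip is good. Next I'll lift, then carry the cover over.

```bash
python3 -m crank '[{"dp":[0,0,0.02],"rotation":[0,0,0],"hand":1},{"dp":[0,0,0.05],"rotation":[0,0,0],"hand":1},{"dp":[0,0,0.08],"rotation":[0,0,0],"hand":1},{"dp":[0,0,0.11],"rotation":[0,0,0],"hand":1},{"dp":[0,0,0.14],"rotation":[0,0,0],"hand":1},{"dp":[0,0,0.16],"rotation":[0,0,0],"hand":1},{"dp":[0,0,0.17],"rotation":[0,0,0],"hand":1},{"dp":[0,0,0.17],"rotation":[0,0,0],"hand":1}]'
python3 -m crank '[{"dp":[0,-0.015,0],"rotation":[0,0,0],"hand":1},{"dp":[0.002,-0.04,0],"rotation":[0,0,1],"hand":1},{"dp":[0.004,-0.07,0],"rotation":[0,0,2],"hand":1},{"dp":[0.007,-0.1,0],"rotation":[0,0,4],"hand":1},{"dp":[0.01,-0.13,0],"rotation":[0,0,6],"hand":1},{"dp":[0.013,-0.16,0],"rotation":[0,0,8],"hand":1},{"dp":[0.016,-0.19,0],"rotation":[0,0,10],"hand":1},{"dp":[0.019,-0.22,0],"rotation":[0,0,12],"hand":1},{"dp":[0.022,-0.25,0],"rotation":[0,0,14],"hand":1},{"dp":[0.025,-0.28,0],"rotation":[0,0,16],"hand":1},{"dp":[0.028,-0.31,0],"rotation":[0,0,18],"hand":1},{"dp":[0.031,-0.34,0],"rotation":[0,0,19.2],"hand":1},{"dp":[0.034,-0.37,0],"rotation":[0,0,19.2],"hand":1},{"dp":[0.036,-0.4,0],"rotation":[0,0,19.2],"hand":1},{"dp":[0.038,-0.43,0],"rotation":[0,0,19.2],"hand":1},{"dp":[0.04,-0.455,0],"rotation":[0,0,19.2],"hand":1},{"dp":[0.04,-0.4665,0],"rotation":[0,0,19.2],"hand":1},{"dp":[0.04,-0.4665,0],"rotation":[0,0,19.2],"hand":1},{"dp":[0.04,-0.4665,0],"rotation":[0,0,19.2],"hand":1},{"dp":[0.04,-0.4665,0],"rotation":[0,0,19.2],"hand":1}]'
python3 - <<'E'
from h import *
st()
cap('scene','s3.png');c=cap('top','t3.png');P=cloud(c)
U=np.mgrid[:384,:512][1]
m=(U>300)&(U<460)&(abs(P[...,2]-.198)<.006);print(m.sum())
E
```

```text
time: 4.15
tcp_pos: [0.5634, 0.2254, 0.2291]
ee_rot: [2.5, 1.901, 0.006]
ft_force: [0.3, 0.2, -1.8]
opening: 0.0137
time: 5.82
tcp_pos: [0.603, -0.2397, 0.2284]
ee_rot: [-2.147, -2.291, -0.007]
ft_force: [-0.0, -0.0, -0.9]
opening: 0.0139
t 5.82 tcp [ 0.603  -0.2397  0.2284] xyaw 93.74 z [ 0.0017  0.0044 -1.    ] F [-0.04 -0.01 -0.89] T [0.   0.01 0.  ] open 0.0139 j6 -2.1
737
```

View pics/s3.png

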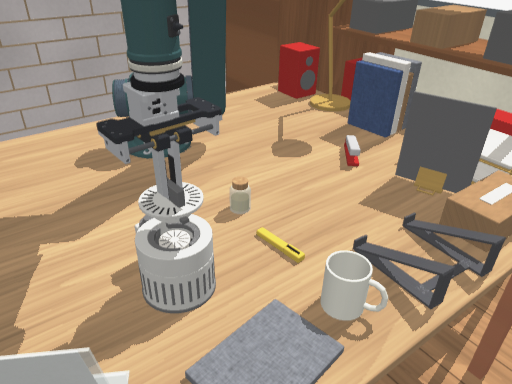

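View pics/t3.png

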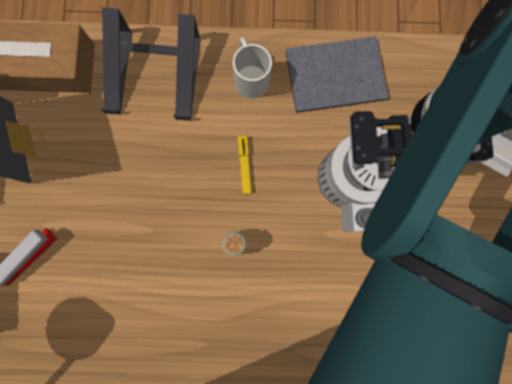

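The cover hangs level above the drum (scene: disc at (171,198), rim at (175,240)). I'll measure the disc against the rim in the scene view.

```bash
python3 - <<'E'
from h import *
st()
c=cap('scene');P=cloud(c);U=np.mgrid[:384,:512][1];V=np.mgrid[:384,:512][0]
def circ(Q):
    x,y=Q.T;A=np.c_[2*x,2*y,np.ones(len(x))];s=np.linalg.lstsq(A,x*x+y*y,rcond=None)[0];return s[:2].round(4),np.sqrt(s[2]+s[:2]@s[:2]).round(4)
for nm,z,rr in(('disc',.2002,.054),('rim',.125,.068)):
    m=(U>110)&(U<235)&(V>150)&(V<300)&(abs(P[...,2]-z)<.004)
    Q=P[m]; print(nm,len(Q),Q[:,2].mean().round(4))
    m=cv2.morphologyEx(m.astype(np.uint8),cv2.MORPH_CLOSE,np.ones((3,3)))
    cn=max(cv2.findContours(m,0,1)[0],key=cv2.contourArea)[:,0]
    R=np.array([ray(c,u,v,z)[:2] for u,v in cn])
    C=cv2.minEnclosingCircle(R.astype(np.float32));print(' mec',C)
    Cc=np.array(C[0])
    for _ in range(5):
        d=np.linalg.norm(R-Cc,axis=1);k=abs(d-rr)<.004;Cc,rad=circ(R[k])
    print(' fit',Cc,rad,k.sum(),len(k))
# bar direction: points on bar top z ~ .2305
E
```

```text
t 5.92 tcp [ 0.6034 -0.2394  0.2292] xyaw 93.8 z [ 0.003   0.0034 -1.    ] F [-0.21 -0.26 -1.91] T [0.06 0.03 0.  ] open 0.0137 j6 -2.1
disc 1425 0.2012
 mec ((0.6064841151237488, -0.2414434552192688), 0.05707784369587898)
 fit [ 0.6067 -0.2414] 0.0547 130 183
rim 1881 0.1246
 mec ((0.6077178120613098, -0.2442936897277832), 0.07031510770320892)
 fit [ 0.6074 -0.244 ] 0.0677 152 191
```

```bash
python3 -m crank '[{"dp":[0,-0.001,-0.01],"rotation":[0,0,0],"hand":1},{"dp":[0,-0.0022,-0.025],"rotation":[0,0,0],"hand":1},{"dp":[0,-0.0022,-0.038],"rotation":[0,0,0],"hand":1},{"dp":[0,-0.0022,-0.041],"rotation":[0,0,0],"hand":1},{"dp":[0,-0.0022,-0.041],"rotation":[0,0,0],"hand":1},{"dp":[0,-0.0022,-0.041],"rotation":[0,0,0],"hand":1},{"dp":[0,-0.0022,-0.041],"rotation":[0,0,0],"hand":1}]'
python3 - <<'E'
from h import *
st();st()
c=cap('scene');b=cv2.cvtColor(c['image'],cv2.COLOR_RGB2BGR)
cv2.imwrite('pics/s4.png',cv2.resize(b[170:310,115:235],None,fx=4,fy=4,interpolation=cv2.INTER_CUBIC))
st()
E
```

```text
time: 6.55
tcp_pos: [0.6039, -0.2418, 0.1892]
ee_rot: [2.145, 2.293, 0.008]
ft_force: [-0.5, -0.3, -0.7]
opening: 0.0136
t 6.55 tcp [ 0.6039 -0.2418  0.1892] xyaw 93.81 z [ 0.0046  0.0025 -1.    ] F [-0.5  -0.27 -0.72] T [ 0.04 -0.01 -0.01] open 0.0136 j6 -2.11
t 6.55 tcp [ 0.6039 -0.2418  0.1892] xyaw 93.81 z [ 0.0046  0.0025 -1.    ] F [-0.5  -0.27 -0.72] T [ 0.04 -0.01 -0.01] open 0.0136 j6 -2.11
t 6.6 tcp [ 0.604  -0.2418  0.1895] xyaw 93.81 z [ 0.005   0.0022 -1.    ] F [-0.01 -0.2  -1.85] T [ 0.03 -0.05 -0.02] open 0.0134 j6 -2.11
```

View pics/s4.png

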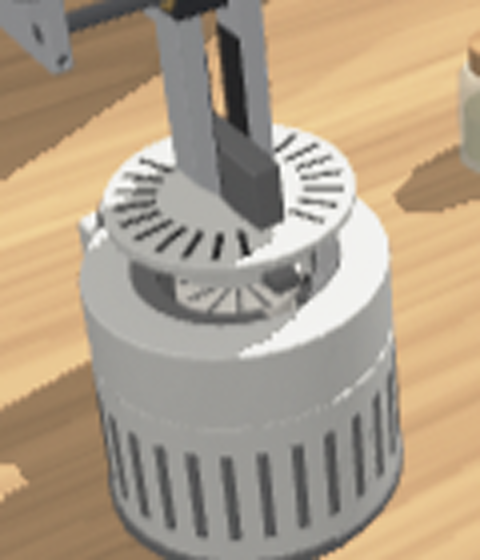

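The front lug (about (285,280) in the crop) sits over the collar slot. I'll go down slowly through collar level.

```bash
python3 -m crank '[{"dp":[-0.0005,0,-0.003],"rotation":[0,0,0],"hand":1},{"dp":[-0.0008,0,-0.006],"rotation":[0,0,0],"hand":1},{"dp":[-0.0008,0,-0.009],"rotation":[0,0,0],"hand":1},{"dp":[-0.0008,0,-0.0115],"rotation":[0,0,0],"hand":1},{"dp":[-0.0008,0,-0.0135],"rotation":[0,0,0],"hand":1},{"dp":[-0.0008,0,-0.0155],"rotation":[0,0,0],"hand":1},{"dp":[-0.0008,0,-0.0155],"rotation":[0,0,0],"hand":1}]'
python3 - <<'E'
from h import *
st()
c=cap('scene');b=cv2.cvtColor(c['image'],cv2.COLOR_RGB2BGR)
cv2.imwrite('pics/s5.png',cv2.resize(b[170:310,115:235],None,fx=4,fy=4,interpolation=cv2.INTER_CUBIC))
st()
E
```

```text
time: 7.18
tcp_pos: [0.6029, -0.2417, 0.1732]
ee_rot: [2.146, 2.293, 0.007]
ft_force: [0.2, 0.4, -2.3]
opening: 0.0138
t 7.18 tcp [ 0.6029 -0.2417  0.1732] xyaw 93.8 z [ 0.004   0.0028 -1.    ] F [ 0.21  0.37 -2.35] T [ 0.05  0.02 -0.06] open 0.0138 j6 -2.11
t 7.23 tcp [ 0.603  -0.2418  0.1735] xyaw 93.8 z [ 0.0043  0.0026 -1.    ] F [ 1.09  0.11 -2.07] T [ 0.01  0.01 -0.01] open 0.0136 j6 -2.11
```

View pics/s5.png

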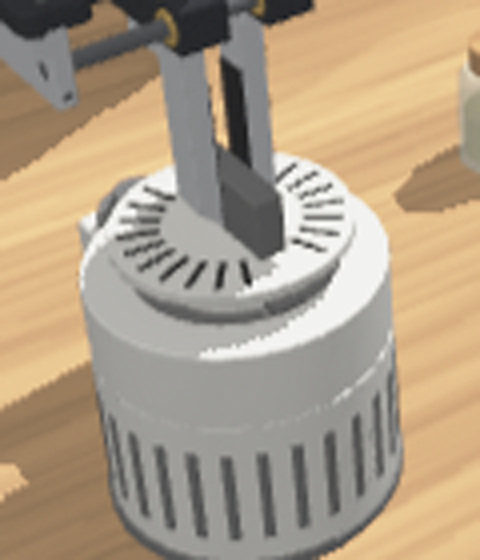

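The lugs are below the collar top with no contact force. I'll press down to about the rim.

```bash
python3 -m crank '[{"dp":[0,0,-0.003],"rotation":[0,0,0],"hand":1},{"dp":[0,0,-0.006],"rotation":[0,0,0],"hand":1},{"dp":[0,0,-0.009],"rotation":[0,0,0],"hand":1},{"dp":[0,0,-0.011],"rotation":[0,0,0],"hand":1},{"dp":[0,0,-0.013],"rotation":[0,0,0],"hand":1},{"dp":[0,0,-0.0135],"rotation":[0,0,0],"hand":1},{"dp":[0,0,-0.0135],"rotation":[0,0,0],"hand":1},{"dp":[0,0,-0.0135],"rotation":[0,0,0],"hand":1}]'
python3 - <<'E'
from h import *
st()
c=cap('scene');b=cv2.cvtColor(c['image'],cv2.COLOR_RGB2BGR)
cv2.imwrite('pics/s6.png',cv2.resize(b[170:310,115:235],None,fx=4,fy=4,interpolation=cv2.INTER_CUBIC))
st()
E
```

```text
time: 7.9
tcp_pos: [0.6034, -0.2419, 0.1609]
ee_rot: [2.144, 2.292, 0.008]
ft_force: [0.0, 1.2, 4.8]
opening: 0.0136
t 7.9 tcp [ 0.6034 -0.2419  0.1609] xyaw 93.81 z [ 0.0057  0.002  -1.    ] F [0.01 1.21 4.75] T [0.1  0.05 0.01] open 0.0136 j6 -2.11
t 7.95 tcp [ 0.6034 -0.2419  0.1608] xyaw 93.81 z [ 0.0057  0.002  -1.    ] F [ 0.48 -0.36  5.07] T [ 0.05  0.07 -0.  ] open 0.0142 j6 -2.11
```

View pics/s6.png

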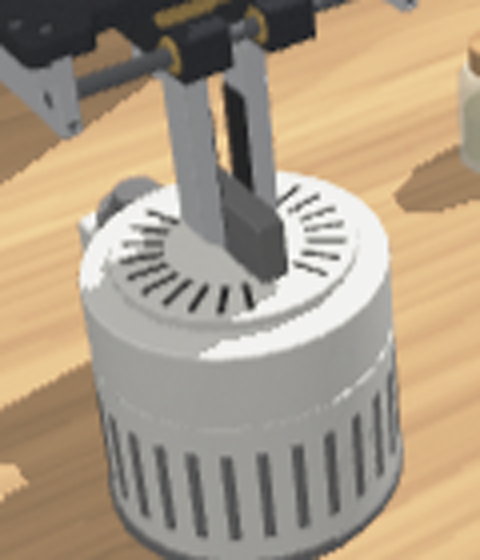

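```bash
python3 -m crank '[{"dp":[0,0,-0.001],"rotation":[0,0,0],"hand":1},{"dp":[0,0,-0.002],"rotation":[0,0,0],"hand":1},{"dp":[0,0,-0.003],"rotation":[0,0,0],"hand":1},{"dp":[0,0,-0.003],"rotation":[0,0,0],"hand":1}]'
python3 -c "
from h import *
st()"
```

```text
time: 8.28
tcp_pos: [0.6035, -0.2419, 0.1593]
ee_rot: [2.144, 2.291, 0.009]
ft_force: [-0.6, 1.9, 8.6]
opening: 0.0139
t 8.28 tcp [ 0.6035 -0.2419  0.1593] xyaw 93.81 z [ 0.0068  0.0015 -1.    ] F [-0.59  1.89  8.59] T [ 0.22  0.49 -0.05] open 0.0139 j6 -2.11
```

Rim contact, about 10 N. Next is the clockwise turn, starting with 20° as a check.

```bash
python3 -m crank '[{"dp":[0,0,-0.001],"rotation":[0,0,-3],"hand":1},{"dp":[0,0,-0.001],"rotation":[0,0,-7],"hand":1},{"dp":[0,0,-0.001],"rotation":[0,0,-11],"hand":1},{"dp":[0,0,-0.001],"rotation":[0,0,-15],"hand":1},{"dp":[0,0,-0.001],"rotation":[0,0,-19],"hand":1},{"dp":[0,0,-0.001],"rotation":[0,0,-22],"hand":1},{"dp":[0,0,-0.001],"rotation":[0,0,-22],"hand":1}]'
python3 -c "
from h import *
st()
cap('scene','s7.png')
c=cap('scene');b=cv2.cvtColor(c['image'],cv2.COLOR_RGB2BGR)
cv2.imwrite('pics/s7.png',cv2.resize(b[170:310,115:235],None,fx=4,fy=4,interpolation=cv2.INTER_CUBIC))"
```

```text
time: 8.87
tcp_pos: [0.6032, -0.2432, 0.1594]
ee_rot: [2.541, 1.835, 0.005]
ft_force: [-0.7, -1.1, 7.6]
opening: 0.0138
t 8.87 tcp [ 0.6032 -0.2432  0.1594] xyaw 71.67 z [ 0.007  -0.0039 -1.    ] F [-0.74 -1.13  7.63] T [-0.16  0.5  -0.06] open 0.0138 j6 -1.72
```

View pics/s7.png

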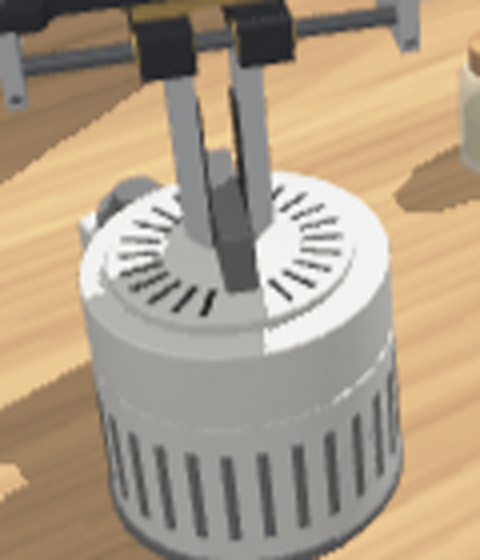

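The cover turns freely. I'll continue to about 81°, which is in the lock window.

```bash
python3 -m crank '[{"dp":[0,0.0005,-0.001],"rotation":[0,0,-4],"hand":1},{"dp":[0,0.0005,-0.001],"rotation":[0,0,-9],"hand":1},{"dp":[0,0.001,-0.001],"rotation":[0,0,-14],"hand":1},{"dp":[0,0.001,-0.001],"rotation":[0,0,-19],"hand":1},{"dp":[0,0.001,-0.001],"rotation":[0,0,-24],"hand":1},{"dp":[0,0.001,-0.001],"rotation":[0,0,-29],"hand":1},{"dp":[0,0.001,-0.001],"rotation":[0,0,-34],"hand":1},{"dp":[0,0.001,-0.001],"rotation":[0,0,-39],"hand":1},{"dp":[0,0.001,-0.001],"rotation":[0,0,-44],"hand":1},{"dp":[0,0.001,-0.001],"rotation":[0,0,-49],"hand":1},{"dp":[0,0.001,-0.001],"rotation":[0,0,-54],"hand":1},{"dp":[0,0.001,-0.001],"rotation":[0,0,-57],"hand":1},{"dp":[0,0.001,-0.001],"rotation":[0,0,-59],"hand":1},{"dp":[0,0.001,-0.001],"rotation":[0,0,-59],"hand":1},{"dp":[0,0.001,-0.001],"rotation":[0,0,-59],"hand":1}]'
python3 -c "
from h import *
st()
c=cap('scene');b=cv2.cvtColor(c['image'],cv2.COLOR_RGB2BGR)
cv2.imwrite('pics/s8.png',cv2.resize(b[170:310,115:235],None,fx=4,fy=4,interpolation=cv2.INTER_CUBIC))"
```

```text
time: 10.22
tcp_pos: [0.6027, -0.2421, 0.1594]
ee_rot: [3.114, 0.348, -0.002]
ft_force: [-2.7, 1.7, 7.9]
opening: 0.0139
t 10.22 tcp [ 0.6027 -0.2421  0.1594] xyaw 12.75 z [-2.0e-04 -7.9e-03 -1.0e+00] F [-2.67  1.69  7.88] T [0.32 0.61 0.01] open 0.0139 j6 -0.69
```

View pics/s8.png

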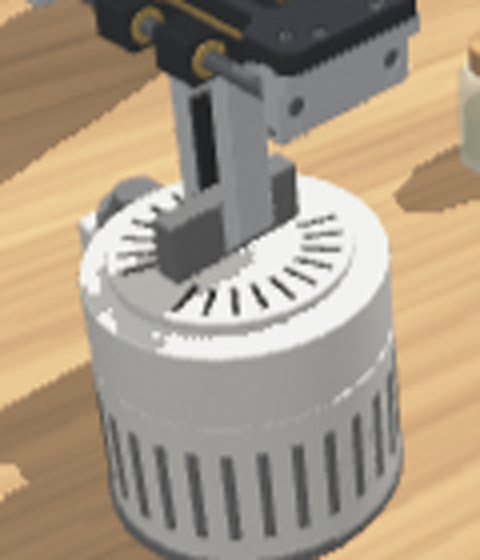

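No stop torque yet, at about 81°. I'll let it spring up about 6 mm while still holding it.

```bash
python3 -m crank '[{"dp":[0,0,0.001],"rotation":[0,0,0],"hand":1},{"dp":[0,0,0.002],"rotation":[0,0,0],"hand":1},{"dp":[0,0,0.0035],"rotation":[0,0,0],"hand":1},{"dp":[0,0,0.005],"rotation":[0,0,0],"hand":1},{"dp":[0,0,0.006],"rotation":[0,0,0],"hand":1},{"dp":[0,0,0.006],"rotation":[0,0,0],"hand":1},{"dp":[0,0,0.006],"rotation":[0,0,0],"hand":1}]'
python3 -c "
from h import *
st()"
```

```text
time: 10.85
tcp_pos: [0.6026, -0.2419, 0.1649]
ee_rot: [3.115, 0.348, -0.002]
ft_force: [0.0, -0.2, 3.0]
opening: 0.0136
t 10.85 tcp [ 0.6026 -0.2419  0.1649] xyaw 12.75 z [-7.0e-04 -7.4e-03 -1.0e+00] F [ 0.03 -0.16  2.99] T [ 0.26  0.01 -0.01] open 0.0136 j6 -0.69
```

```bash
python3 -m crank '[{"dp":[0,0,0.001],"rotation":[0,0,0],"hand":1},{"dp":[0,0,0.002],"rotation":[0,0,0],"hand":1},{"dp":[0,0,0.002],"rotation":[0,0,0],"hand":1},{"dp":[0,0,0.002],"rotation":[0,0,0],"hand":1}]'
python3 -c "
from h import *
st()"
```

```text
time: 11.18
tcp_pos: [0.6026, -0.2421, 0.1652]
ee_rot: [3.116, 0.348, -0.004]
ft_force: [2.5, -2.4, -5.4]
opening: 0.0138
t 11.18 tcp [ 0.6026 -0.2421  0.1652] xyaw 12.74 z [-0.0018 -0.0069 -1.    ] F [ 2.51 -2.37 -5.45] T [-0.18 -0.62  0.01] open 0.0138 j6 -0.69
```

A 2 mm pull moves it only 0.3 mm, with the force falling by about 8.5 N, so it is locked. Release and rise.

```bash
python3 -m crank '[{"dp":[0,0,-0.0005],"rotation":[0,0,0],"hand":1},{"dp":[0,0,-0.0005],"rotation":[0,0,0],"hand":0.6},{"dp":[0,0,-0.0005],"rotation":[0,0,0],"hand":0.6},{"dp":[0,0,-0.0005],"rotation":[0,0,0],"hand":0.6},{"dp":[0,0,-0.0005],"rotation":[0,0,0],"hand":0.6},{"dp":[0,0,-0.0005],"rotation":[0,0,0],"hand":0.6},{"dp":[0,0,0.01],"rotation":[0,0,0],"hand":0.6},{"dp":[0,0,0.03],"rotation":[0,0,0],"hand":0.6},{"dp":[0,0,0.05],"rotation":[0,0,0],"hand":0.6},{"dp":[0,0,0.07],"rotation":[0,0,0],"hand":1},{"dp":[0,0,0.07],"rotation":[0,0,0],"hand":1},{"dp":[0,0,0.07],"rotation":[0,0,0],"hand":1}]'
python3 - <<'E'
from h import *
st()
c=cap('scene');b=cv2.cvtColor(c['image'],cv2.COLOR_RGB2BGR);P=cloud(c)
cv2.imwrite('pics/s9.png',cv2.resize(b[170:310,115:235],None,fx=4,fy=4,interpolation=cv2.INTER_CUBIC))
U=np.mgrid[:384,:512][1];V=np.mgrid[:384,:512][0];m=(U>110)&(U<235)&(V>180)&(V<300)
h,e=np.histogram(P[m][:,2],bins=np.arange(.118,.172,.003));print(list(zip(e.round(3),h)))
d=m&(P[...,2]>.131)&(P[...,2]<.143);print('disc z',np.median(P[d][:,2]),d.sum())
E
```

```text
time: 12.18
tcp_pos: [0.6033, -0.2424, 0.2374]
ee_rot: [3.113, 0.348, 0.002]
ft_force: [-0.2, 0.6, -0.7]
opening: 0.0203
t 12.18 tcp [ 0.6033 -0.2424  0.2374] xyaw 12.74 z [ 0.002  -0.0088 -1.    ] F [-0.25  0.6  -0.71] T [-0.07  0.05 -0.02] open 0.0203 j6 -0.69
[(np.float64(0.118), np.int64(98)), (np.float64(0.121), np.int64(153)), (np.float64(0.124), np.int64(929)), (np.float64(0.127), np.int64(16)), (np.float64(0.13), np.int64(30)), (np.float64(0.133), np.int64(103)), (np.float64(0.136), np.int64(1172)), (np.float64(0.139), np.int64(70)), (np.float64(0.142), np.int64(47)), (np.float64(0.145), np.int64(56)), (np.float64(0.148), np.int64(43)), (np.float64(0.151), np.int64(61)), (np.float64(0.154), np.int64(56)), (np.float64(0.157), np.int64(46)), (np.float64(0.16), np.int64(56)), (np.float64(0.163), np.int64(61)), (np.float64(0.166), np.int64(187))]
disc z 0.13749862031435783 1386
```

View pics/s9.png

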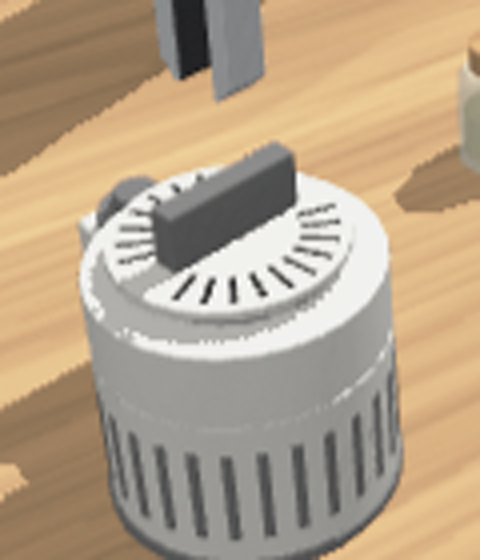

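The cover sits level and locked: disc top at 0.1375, so the origin is at 0.1095. Next is the button.

```bash
python3 -m crank '[{"dp":[-0.02,-0.001,0],"rotation":[0,0,0],"hand":1},{"dp":[-0.045,-0.003,0],"rotation":[0,0,0],"hand":1},{"dp":[-0.07,-0.005,0],"rotation":[0,0,0],"hand":1},{"dp":[-0.09,-0.0062,0],"rotation":[0,0,0],"hand":1},{"dp":[-0.0953,-0.0062,-0.02],"rotation":[0,0,0],"hand":1},{"dp":[-0.0953,-0.0062,-0.045],"rotation":[0,0,0],"hand":1},{"dp":[-0.0953,-0.0062,-0.07],"rotation":[0,0,0],"hand":1},{"dp":[-0.0953,-0.0062,-0.09],"rotation":[0,0,0],"hand":1},{"dp":[-0.0953,-0.0062,-0.098],"rotation":[0,0,0],"hand":1},{"dp":[-0.0953,-0.0062,-0.098],"rotation":[0,0,0],"hand":1},{"dp":[-0.0953,-0.0062,-0.098],"rotation":[0,0,0],"hand":1}]'
python3 - <<'E'
from h import *
st()
c=cap('scene');b=cv2.cvtColor(c['image'],cv2.COLOR_RGB2BGR)
cv2.imwrite('pics/s10.png',cv2.resize(b[130:270,85:235],None,fx=4,fy=4,interpolation=cv2.INTER_CUBIC))
E
```

```text
time: 13.15
tcp_pos: [0.507, -0.2481, 0.1367]
ee_rot: [3.116, 0.348, -0.005]
ft_force: [0.5, -0.4, -0.2]
opening: 0.0002
t 13.15 tcp [ 0.507  -0.2481  0.1367] xyaw 12.75 z [-0.0026 -0.0063 -1.    ] F [ 0.48 -0.38 -0.22] T [-0.02  0.06 -0.01] open 0.0002 j6 -0.77
```

View pics/s10.png

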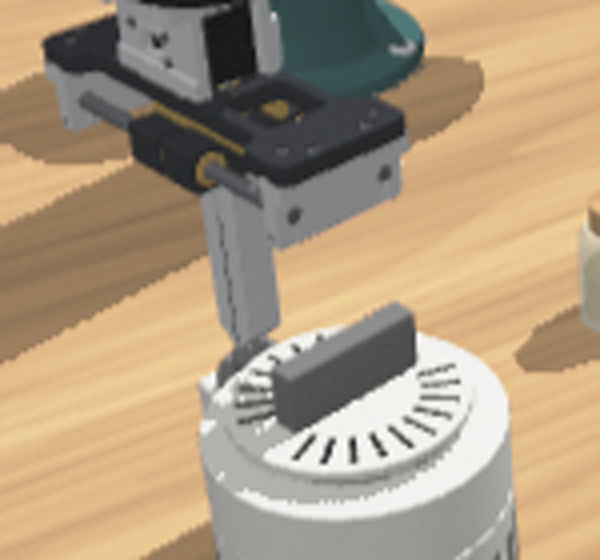

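The closed fingertips (about (245,340)) are right above the button. Pressing now.

```bash
python3 -m crank '[{"dp":[0.0007,0,-0.003],"rotation":[0,0,0],"hand":1},{"dp":[0.0007,0,-0.005],"rotation":[0,0,0],"hand":1},{"dp":[0.0007,0,-0.007],"rotation":[0,0,0],"hand":1},{"dp":[0.0007,0,-0.009],"rotation":[0,0,0],"hand":1},{"dp":[0.0007,0,-0.0105],"rotation":[0,0,0],"hand":1},{"dp":[0.0007,0,-0.0105],"rotation":[0,0,0],"hand":1},{"dp":[0.0007,0,-0.0105],"rotation":[0,0,0],"hand":1}]'
python3 -c "
from h import *
st()"
```

```text
time: 13.78
tcp_pos: [0.5091, -0.2488, 0.1284]
ee_rot: [3.113, 0.348, 0.001]
ft_force: [1.5, -0.6, 4.0]
opening: 0.0002
t 13.78 tcp [ 0.5091 -0.2488  0.1284] xyaw 12.75 z [ 0.0016 -0.0087 -1.    ] F [ 1.5  -0.57  4.  ] T [-0.14 -0.17  0.03] open 0.0002 j6 -0.77
```

Force is 4 N (fully in is 5 N). I'll press on to the end stop.

```bash
python3 -m crank '[{"dp":[-0.0005,0,-0.002],"rotation":[0,0,0],"hand":1},{"dp":[-0.0005,0,-0.004],"rotation":[0,0,0],"hand":1},{"dp":[-0.0005,0,-0.005],"rotation":[0,0,0],"hand":1},{"dp":[-0.0005,0,-0.005],"rotation":[0,0,0],"hand":1},{"dp":[-0.0005,0,-0.005],"rotation":[0,0,0],"hand":1}]'
python3 -c "
from h import *
st()"
```

```text
time: 14.2
tcp_pos: [0.5091, -0.2489, 0.1261]
ee_rot: [3.112, 0.348, 0.004]
ft_force: [-1.5, 2.5, 12.4]
opening: 0.0002
t 14.2 tcp [ 0.5091 -0.2489  0.1261] xyaw 12.76 z [ 0.0039 -0.0097 -0.9999] F [-1.54  2.52 12.36] T [0.34 0.36 0.04] open 0.0002 j6 -0.77
```

12.4 N with the fingertips no longer moving down: the button is at its stop. Retract clear of everything.

```bash
python3 -m crank '[{"dp":[0,0,0],"rotation":[0,0,0],"hand":1},{"dp":[0,0,0.015],"rotation":[0,0,0],"hand":1},{"dp":[0,0,0.04],"rotation":[0,0,0],"hand":1},{"dp":[0,0,0.07],"rotation":[0,0,0],"hand":1},{"dp":[0,0,0.1],"rotation":[0,0,0],"hand":1},{"dp":[-0.03,0.02,0.12],"rotation":[0,0,0],"hand":1},{"dp":[-0.06,0.05,0.13],"rotation":[0,0,0],"hand":1},{"dp":[-0.08,0.08,0.13],"rotation":[0,0,0],"hand":1},{"dp":[-0.09,0.1,0.13],"rotation":[0,0,0],"hand":1},{"dp":[-0.09,0.1,0.13],"rotation":[0,0,0],"hand":1},{"dp":[-0.09,0.1,0.13],"rotation":[0,0,0],"hand":1}]'
python3 - <<'E'
from h import *
st()
cap('scene','s11.png');c=cap('top','t11.png')
for n in('scene','top'):
    c=cap(n);P=cloud(c)
    near=lambda x,y,d:(np.hypot(P[...,0]-x,P[...,1]-y)<d)
    Q=P[near(.604,-.242,.075)]
    D=Q[(Q[:,2]>.131)&(Q[:,2]<.143)];B=Q[(Q[:,2]>.158)&(Q[:,2]<.172)]
    print(n,'disc z',np.median(D[:,2]),len(D),cv2.minEnclosingCircle(D[:,:2].astype(np.float32)))
    w=np.linalg.svd(B[:,:2]-B[:,:2].mean(0))[2][0];print(' bar',B.mean(0).round(4),np.degrees(np.arctan2(w[1],w[0]))%180,len(B))
    k=Q=P[near(.508,-.2487,.008)];print(' btn z',np.percentile(Q[:,2],[20,50,80]))
E
```

```text
time: 15.12
tcp_pos: [0.4185, -0.1483, 0.2557]
ee_rot: [3.112, 0.35, 0.004]
ft_force: [-0.2, 0.1, -0.4]
opening: 0.0003
t 15.12 tcp [ 0.4185 -0.1483  0.2557] xyaw 12.83 z [ 0.0035 -0.0101 -0.9999] F [-0.19  0.11 -0.42] T [-0.1   0.08  0.04] open 0.0003 j6 -0.69
scene disc z 0.13746661091274148 1392 ((0.603542149066925, -0.24502494931221008), 0.055681366473436356)
 bar [ 0.6067 -0.2465  0.1651] 102.00007476927955 339
 btn z [0.10970253 0.11089604 0.11123087]
top disc z 0.137016802602545 2240 ((0.6008636951446533, -0.2436661571264267), 0.054187312722206116)
 bar [ 0.6003 -0.242   0.1663] 102.82235511646917 329Traceback (most recent call last):
  File "<stdin>", line 11, in <module>
    return _quantile_unchecked(
        a, q, axis, out, overwrite_input, method, keepdims, weights)
    return _ureduce(a,
                    func=_quantile_ureduce_func,
    ...<5 lines>...
                    overwrite_input=overwrite_input,
                    method=method)
    r = func(a, **kwargs)
    result = _quantile(arr,
                       quantiles=q,
    ...<2 lines>...
                       out=out,
                       weights=wgt)
    slices_having_nans = np.isnan(arr[-1, ...])
                                  ~~~^^^^^^^^^
IndexError: index -1 is out of bounds for axis 0 with size 0
```

View pics/s11.png

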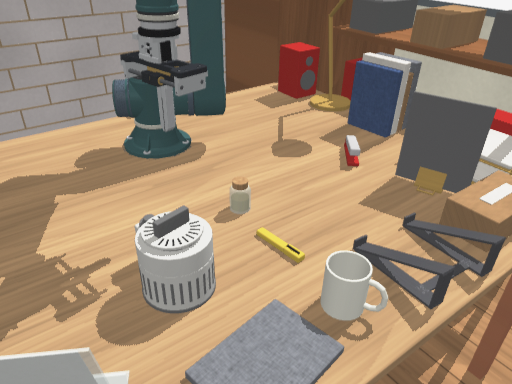

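View pics/t11.png

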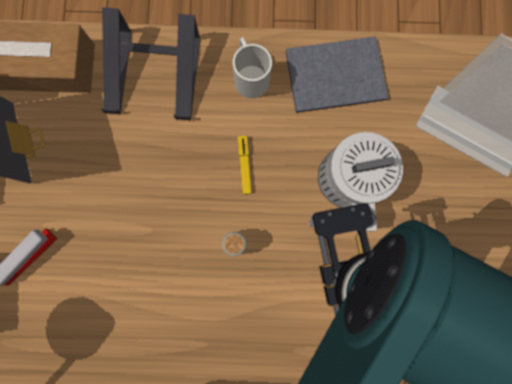

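The cover is locked, the button is back out, and the jar and highlighter are at their original pixels. Handing in.

```bash
python3 -c "
from h import *
print(workorder.job_done())"
```

```text
the job is handed in; nothing more can be done
None
```

The cover is back on and locked, the power button was pushed fully in afterwards, and the job is handed in at about 15 s of the 58 s allowed. No verdict is reported, so what follows is from my own checks.

**What I did:** I gripped the cover by its bar and set its lugs into the slots. Then I pressed it to the rim at about 10 N, turned it about 81° clockwise and let it spring up. I pushed the button to its stop at 12.4 N and moved the arm clear.

**Last checks:**
- **Locked:** a 2 mm upward pull while still holding the cover moved it only 0.3 mm. The disc top was 137 to 137.5 mm above the desk, so the cover's origin is at about 109 mm. The bar is about 81° (1.42 rad) from the slots.
- **Button:** its top is back at about 111 mm, so it is out.
- **Bystanders:** the jar and highlighter look unmoved in both views.

**Disagreements and failures:**
- The two cameras differ by about 5 mm on the drum's position, so I centred the cover using positions measured within one view.
- I did not turn the cover on to the stop at 84°, because it was already in the lock.
- The last script's button check failed in the top view, where the arm hid the button. Only the scene view confirms that the button is out.

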